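Check blind bores with a go plug gauge and pull the short-reamed housing

ROBOT

A 7-joint arm with a two-finger parallel gripper is mounted at the origin on the work surface. World frame = base frame: x ahead of the robot, y to its left, z up, the work surface at z = 0. Lengths are in m, angles in degrees, forces in N, time in s.
With the tool pointing down it reaches from about 0.4 to 0.9 m from the base axis. Payload 5.6 kg.
Tool frame: the origin (TCP) lies at the very end of the fingers, on their centre line; the grasp point (between the pads) lies 19 mm behind it (manip.grip_point_offset is the z of the grasp point in the tool frame, in m); z points along the fingers, y is the direction in which the jaws open and shut (so a half turn about z gives the same grasp; the last joint's range is limited). The gripper opens to 92 mm and grips with 3 to 60 N. Pads are 20 mm wide; open, the fingers measure 128 mm over their backs; the gripper's body (75 mm by 189 mm) begins 69 mm behind the grasp point.
Start: joints at [66.75, 26.786, -0.665, 91.828, 0.344, 61.387, -3.226], TCP at [0.231, -0.608, 0.193] pointing down, gripper open.
Joint ranges: [-144.91, 144.91], [-17.63, 115.5], [-89.93, 88.59], [15.96, 139.68], [-74.01, 254.01], [8.47, 105.57], [-167.45, 167.45]. Speed limits (degrees/s): [147.25, 147.25, 180, 180, 180, 180, 180].

INTERFACE

Orientations are given as [roll, pitch, yaw] about the fixed x, y, z axes, in that order (R = Rz(yaw) Ry(pitch) Rx(roll)).
In Python, from station import manip, vision gives the robot as it stands.
- The arm moves only by the shell command python3 -m handwheel 'ROWS' [FORCE]. ROWS is JSON, a list of rows, each a list of 3 entries, a list of its own where there are three numbers: the shift along the tool's x, y, z in mm, then the turn about the tool's z in degrees, then the gripper's target within -1 to 1 (shut at 1, half-way at 0, fully open at -1). In form: [[[tx, ty, tz], yaw, jaw], ...]. A call has 1 to 10 rows; each row shifts and turns the commanded pose from where the row before left it, along the tool's axes as they then stand; what a row does not reach is not made up. A row lasts 1/12 s, in which the tool goes at most 41.7 mm and 7.16 degrees, less where a joint would pass 70% of its speed; a pose out of reach is approached as far as the arm can. A call with a gripper value outside its range is refused whole. The fingers move at their own pace and stop on an object; FORCE is the grip in N (left out, the last holds). Time passes only in rows, so rows that do not move let the fingers close. It gives the time, the measured TCP pose, the force and the opening at its end, in the units of the state.
- manip.get_state(): the state, without advancing time (a new reading comes with each control period).
- vision.snapshot(name): name is "scene" or "top"; returns (picture, depth): 480x640x3 uint8, red, green, blue; 480x640 float32, m along the optical axis (not along the pixel's ray), 0 where there is no reading.
- vision.get_calibration(name): a dict with "mtx" (3x3 intrinsics, pixels), "world_to_cam" (4x4, takes a point from world to camera coordinates). Camera axes: x right, y up, looking along -z (the intrinsics and any distortion apply to the point x, -y, -z); pixel columns grow to the right and rows downward; lengths in m; the calibration is good to about 2 mm. A picture is of the moment at which its call begins. get_calibration takes no time and is no camera call.
- manip.job_done(): hands the job in, once; it reports no verdict.
The state is a dict: "clock": time; "qpos": joint angles; "qd": joint speeds; "joint_torque": joint torques, N m; "tcp_pos": TCP position; "ee_rot": TCP orientation; "wrist_force": force on the tool from outside, world axes, zero at the start; "ft_torque": the same for the moment, N m; "finger_gap": finger opening in m.
Only numpy, scipy, OpenCV 4.12 (cv2) and the standard library are available. Lean on these libraries where they do the work, as an engineer would, in place of code of your own. Each camera call takes 0.05 s, during which the arm holds its last target.

TASK

Take the go gauge from its stand and try it in each of the three housings where they sit in the blue plate, working along the row from the end with the red dot: press it lightly in until its collar sits on the housing or it stops short, and never force it. Then put the gauge back fully home in its stand, and move any housing that stopped it short to the red tray, set down gently and upright. Leave the good housings seated in their nests and the other things on the bench undisturbed.

Things in the scene. Friction and masses are not known exactly. Their poses are not given: they have to be found in the camera images.
- gauge: Go plug gauge, loose, 0.11 kg, standing in its stand: steel pin 12.8 mm wide and 27 mm long, tip chamfered 1.3 mm; steel collar 24 mm wide, 4 mm thick; round dark handle 22 mm wide, 60 mm long, green ring at its foot. Origin at the centre of the tip, z towards the handle: collar underside at z = 27 mm, handle from z = 31 to 91 mm.
- stand: White plastic gauge stand, fixed, 64 x 64 x 40 mm high. Origin at the centre of its underside, z up.
- stand_hole (a point): Centre of the mouth of the round 15 mm hole in the top of the stand (40 mm above the bench), 33 mm deep. With the gauge home its collar rests on the stand's top and its tip is 27 mm below this point.
- plate: Blue nest plate, fixed, 84 x 224 x 16 mm high (x, y, z), with three round nests 5 mm deep and 46 mm wide in a row along its y axis, 70 mm apart. A red dot at the +y end of its top marks the first nest. Origin at the centre of its underside.
- nest1 (a point): Centre of the floor of the first nest, at the red-dot end, 11 mm above the bench. x, y, z as the plate's.
- nest2 (a point): Centre of the floor of the middle nest, 11 mm above the bench.
- nest3 (a point): Centre of the floor of the last nest, 11 mm above the bench.
- housing_a: One of three outwardly identical loose aluminium housings, 75 to 125 g, in a nest (which varies): flange 44 mm wide, 4 thick; barrel 34 wide; 34 tall. Origin under its centre, z up. Blind bore 13.8 wide at the top. If reamed to depth it takes the whole pin till the collar meets the top face; if not, the pin stops at a hard step about 12 mm down, hardly visible.
- housing_b: One of three outwardly identical loose aluminium housings, 75 to 125 g, in a nest (which varies): flange 44 mm wide, 4 thick; barrel 34 wide; 34 tall. Origin under its centre, z up. Blind bore 13.8 wide at the top. If reamed to depth it takes the whole pin till the collar meets the top face; if not, the pin stops at a hard step about 12 mm down, hardly visible.
- housing_c: One of three outwardly identical loose aluminium housings, 75 to 125 g, in a nest (which varies): flange 44 mm wide, 4 thick; barrel 34 wide; 34 tall. Origin under its centre, z up. Blind bore 13.8 wide at the top. If reamed to depth it takes the whole pin till the collar meets the top face; if not, the pin stops at a hard step about 12 mm down, hardly visible.
- tray: Red open reject tray, fixed, 124 x 124 x 24 mm high outside, walls and floor 4 mm thick, empty. Origin at the centre of its underside, z up.
- screwdriver: Bystander: grey-handled screwdriver, 170 mm long, lying on the bench, loose. Origin on the bench under its middle.
- dish: Bystander: foil dish of small standoffs, 92 mm wide, 26 mm high, loose. Origin at the centre of its underside.
- caliper: Bystander: digital caliper, 230 mm long along its y axis, 13 mm high, loose. Origin on the bench under its beam's middle.
Mind the look-alikes: they are no part of the job. What is shaped like the housing_b but black or orange is not meant. There is more than one size of the tray; the job needs the smallest.

How it is judged (in metres and radians):
On the way, in this order (a step that is already met when the one before it is completed fails the run):
1. the gauge is tried in the housing in nest 1: pressed lightly (the housing bears on its nest with 2 to 30 N) with its collar on the housing, or against the step of a short bore (((horizontal distance between housing_a and nest1 below 0.008 m and horizontal distance between gauge and housing_a below 0.004 m and angle between the z axis of gauge and the z axis of housing_a, either way round below 0.12 rad and contact force between housing_a and plate above 2 N and (z of gauge in the frame of housing_a below 0.009 m or z of gauge in the frame of housing_a between 0.0195 and 0.0245 m)) or (horizontal distance between housing_b and nest1 below 0.008 m and horizontal distance between gauge and housing_b below 0.004 m and angle between the z axis of gauge and the z axis of housing_b, either way round below 0.12 rad and contact force between housing_b and plate above 2 N and (z of gauge in the frame of housing_b below 0.009 m or z of gauge in the frame of housing_b between 0.0195 and 0.0245 m)) or (horizontal distance between housing_c and nest1 below 0.008 m and horizontal distance between gauge and housing_c below 0.004 m and angle between the z axis of gauge and the z axis of housing_c, either way round below 0.12 rad and contact force between housing_c and plate above 2 N and (z of gauge in the frame of housing_c below 0.009 m or z of gauge in the frame of housing_c between 0.0195 and 0.0245 m)))), for 0.15 s.
2. the gauge is tried in the housing in nest 2: pressed lightly (the housing bears on its nest with 2 to 30 N) with its collar on the housing, or against the step of a short bore (((horizontal distance between housing_a and nest2 below 0.008 m and horizontal distance between gauge and housing_a below 0.004 m and angle between the z axis of gauge and the z axis of housing_a, either way round below 0.12 rad and contact force between housing_a and plate above 2 N and (z of gauge in the frame of housing_a below 0.009 m or z of gauge in the frame of housing_a between 0.0195 and 0.0245 m)) or (horizontal distance between housing_b and nest2 below 0.008 m and horizontal distance between gauge and housing_b below 0.004 m and angle between the z axis of gauge and the z axis of housing_b, either way round below 0.12 rad and contact force between housing_b and plate above 2 N and (z of gauge in the frame of housing_b below 0.009 m or z of gauge in the frame of housing_b between 0.0195 and 0.0245 m)) or (horizontal distance between housing_c and nest2 below 0.008 m and horizontal distance between gauge and housing_c below 0.004 m and angle between the z axis of gauge and the z axis of housing_c, either way round below 0.12 rad and contact force between housing_c and plate above 2 N and (z of gauge in the frame of housing_c below 0.009 m or z of gauge in the frame of housing_c between 0.0195 and 0.0245 m)))), for 0.15 s.
3. the gauge is tried in the housing in nest 3: pressed lightly (the housing bears on its nest with 2 to 30 N) with its collar on the housing, or against the step of a short bore (((horizontal distance between housing_a and nest3 below 0.008 m and horizontal distance between gauge and housing_a below 0.004 m and angle between the z axis of gauge and the z axis of housing_a, either way round below 0.12 rad and contact force between housing_a and plate above 2 N and (z of gauge in the frame of housing_a below 0.009 m or z of gauge in the frame of housing_a between 0.0195 and 0.0245 m)) or (horizontal distance between housing_b and nest3 below 0.008 m and horizontal distance between gauge and housing_b below 0.004 m and angle between the z axis of gauge and the z axis of housing_b, either way round below 0.12 rad and contact force between housing_b and plate above 2 N and (z of gauge in the frame of housing_b below 0.009 m or z of gauge in the frame of housing_b between 0.0195 and 0.0245 m)) or (horizontal distance between housing_c and nest3 below 0.008 m and horizontal distance between gauge and housing_c below 0.004 m and angle between the z axis of gauge and the z axis of housing_c, either way round below 0.12 rad and contact force between housing_c and plate above 2 N and (z of gauge in the frame of housing_c below 0.009 m or z of gauge in the frame of housing_c between 0.0195 and 0.0245 m)))), for 0.15 s.
At the end, for the whole second after the job is handed in: The gauge stands upright at rest in its stand, collar within 2.5 mm of its top; the housing that stopped it short (uncut inside, it alone weighs over 0.98 N) stands upright at rest on the red tray's floor; the other two stand at rest in their nests, within 8 mm of where they began (horizontal distance between gauge and stand_hole below 0.004 m and z of gauge in the frame of stand below 0.0155 m and angle between gauge's own z axis and vertical below 0.1 rad and linear speed of each of gauge, housing_a, housing_b, housing_c below 0.02 m/s and ((contact force between housing_a and tray above 0.98 N and x of housing_a in the frame of tray between -0.05 and 0.05 m and y of housing_a in the frame of tray between -0.05 and 0.05 m and z of housing_a in the frame of tray below 0.007 m and angle between housing_a's own z axis and vertical below 0.1 rad) or (contact force between housing_b and tray above 0.98 N and x of housing_b in the frame of tray between -0.05 and 0.05 m and y of housing_b in the frame of tray between -0.05 and 0.05 m and z of housing_b in the frame of tray below 0.007 m and angle between housing_b's own z axis and vertical below 0.1 rad) or (contact force between housing_c and tray above 0.98 N and x of housing_c in the frame of tray between -0.05 and 0.05 m and y of housing_c in the frame of tray between -0.05 and 0.05 m and z of housing_c in the frame of tray below 0.007 m and angle between housing_c's own z axis and vertical below 0.1 rad)) and ((distance of housing_a from where it was at the start of the episode below 0.008 m and angle between housing_a's own z axis and vertical below 0.05 rad) or (contact force between housing_a and tray above 0.98 N and x of housing_a in the frame of tray between -0.05 and 0.05 m and y of housing_a in the frame of tray between -0.05 and 0.05 m and z of housing_a in the frame of tray below 0.007 m and angle between housing_a's own z axis and vertical below 0.1 rad)) and ((distance of housing_b from where it was at the start of the episode below 0.008 m and angle between housing_b's own z axis and vertical below 0.05 rad) or (contact force between housing_b and tray above 0.98 N and x of housing_b in the frame of tray between -0.05 and 0.05 m and y of housing_b in the frame of tray between -0.05 and 0.05 m and z of housing_b in the frame of tray below 0.007 m and angle between housing_b's own z axis and vertical below 0.1 rad)) and ((distance of housing_c from where it was at the start of the episode below 0.008 m and angle between housing_c's own z axis and vertical below 0.05 rad) or (contact force between housing_c and tray above 0.98 N and x of housing_c in the frame of tray between -0.05 and 0.05 m and y of housing_c in the frame of tray between -0.05 and 0.05 m and z of housing_c in the frame of tray below 0.007 m and angle between housing_c's own z axis and vertical below 0.1 rad))); the robot touches nothing.
It fails at once if the gauge is forced: a housing is pressed by it or into its nest with more than 30 N (contact force between any of gauge, plate and housing_a above 30 N or contact force between any of gauge, plate and housing_b above 30 N or contact force between any of gauge, plate and housing_c above 30 N).
It fails at once if a housing is dropped into the tray (faster than 0.5 m/s within 15 mm of its floor) ((horizontal distance between housing_a and tray below 0.06 m and z of housing_a in the frame of tray below 0.019 m and linear speed of housing_a above 0.5 m/s) or (horizontal distance between housing_b and tray below 0.06 m and z of housing_b in the frame of tray below 0.019 m and linear speed of housing_b above 0.5 m/s) or (horizontal distance between housing_c and tray below 0.06 m and z of housing_c in the frame of tray below 0.019 m and linear speed of housing_c above 0.5 m/s)).
It fails at once if a bystander (screwdriver, dish, caliper) is moved more than 15 mm (distance of any of screwdriver, dish, caliper from where it was at the start of the episode above 0.015 m).
It also fails if it takes over 72 s, if anything falls off the work surface, if the arm or the gripper's body presses on something with over 40 N, if the wrist force passes 120 N, or if a joint passes its speed limit or range.

## Working session

There is one attempt and no reset: what is moved stays moved. The work goes in short steps, Python scripts to look and compute and a shell command to move; the robot and the scene stay as the last step left them, time stands still between calls to the robot, and variables do not carry over. Pictures are saved under pics/ and viewed, and the job is handed in when it is done.

```bash
ls; mkdir -p pics; python3 - <<'E'
from station import manip, vision
import cv2, numpy as np
print(manip.get_state(), manip.grip_point_offset)
for n in ("scene","top"):
    p,d=vision.snapshot(n); c=vision.get_calibration(n)
    cv2.imwrite(f"pics/{n}0.png",p[:,:,::-1]); np.savez(f"{n}0.npz",p=p,d=d,mtx=c["mtx"],w2c=c["world_to_cam"]); print(n,c)
E
```

```text
pics
{'clock': 0.0, 'qpos': array([66.74859251, 26.83602647, -0.66386676, 91.88054568,  0.34398411,
       61.38562615, -3.22696492]), 'qd': array([-0.01484572,  0.07084625, -0.01655203,  0.0582939 ,  0.03445705,
        0.04127585,  0.11378138]), 'joint_torque': array([-9.11656225e-04, -5.20578933e+01, -1.24806372e-02, -2.43753648e+01,
       -5.65794809e-02,  1.71482546e-02,  1.53202745e-04]), 'tcp_pos': array([ 0.23039231, -0.60714167,  0.19234278]), 'ee_rot': array([-1.79900051e+02,  7.63038676e-03,  2.07820902e+01]), 'wrist_force': array([-0.62802118, -0.19362945, -0.38855827]), 'ft_torque': array([-0.01714839,  0.04965365, -0.04991477]), 'finger_gap': 0.09236676100063614} -0.0187
scene {'mtx': array([[575.59172319,   0.        , 315.51921819],
       [  0.        , 575.59172319, 241.19614824],
       [  0.        ,   0.        ,   1.        ]]), 'world_to_cam': array([[ 0.26290937,  0.96477901,  0.00895066, -0.07398088],
       [-0.8083456 ,  0.2151964 ,  0.54796706,  0.391438  ],
       [ 0.52674097, -0.1513009 ,  0.83645202, -1.68081378],
       [ 0.        ,  0.        ,  0.        ,  1.        ]])}
top {'mtx': array([[500.24144625,   0.        , 323.71676667],
       [  0.        , 500.24144625, 240.68186134],
       [  0.        ,   0.        ,   1.        ]]), 'world_to_cam': array([[-1.96731126e-02, -9.99804403e-01, -2.03107851e-03,
        -8.52035593e-02],
       [ 9.87980062e-01, -1.97518997e-02,  1.53314253e-01,
        -5.07022982e-01],
       [-1.53324383e-01,  1.00950349e-03,  9.88175397e-01,
        -1.01995861e+00],
       [ 0.00000000e+00,  0.00000000e+00,  0.00000000e+00,
         1.00000000e+00]])}
```

View pics/scene0.png

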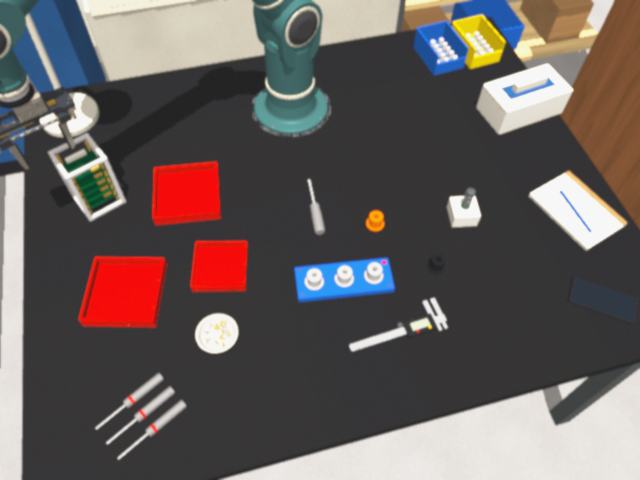

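View pics/top0.png

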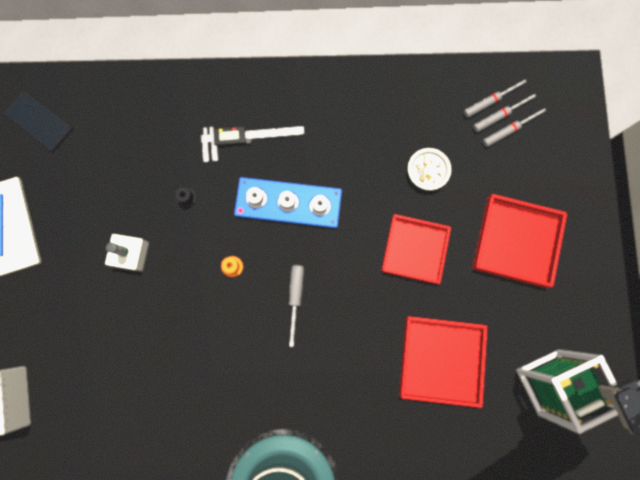

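The top view shows the plate at (288,203) with its red dot at (240,211), and the housings at (256,197), (288,201) and (320,205). The stand with the gauge is at (127,252).
- **Trays:** there are three red ones, at top (417,249), (520,241) and (445,362). The first is clearly the smallest.
- **Housing look-alikes:** the orange one at (232,266) and the black one at (184,196) are not meant.

Next I'll take enlarged crops and measure.

```bash
cat > h.py <<'E'
import numpy as np, cv2
from station import manip, vision
def load(n,k=0):
    z=np.load(f"{n}{k}.npz"); return z["p"],z["d"]
def snap(n,tag):
    p,d=vision.snapshot(n); cv2.imwrite(f"pics/{n}{tag}.png",p[:,:,::-1]); np.savez(f"{n}{tag}.npz",p=p,d=d); return p,d
C={n:vision.get_calibration(n) for n in("scene","top")}
def ray(n,u,v):
    M=C[n]["mtx"];T=C[n]["world_to_cam"];R=T[:3,:3];t=T[:3,3]
    d=np.linalg.inv(M)@np.array([u,v,1.]); d=np.array([d[0],-d[1],-d[2]])
    return -R.T@t, R.T@d
def onplane(n,u,v,z):
    o,d=ray(n,u,v); return o+d*(z-o[2])/d[2]
def tri(us,ut):
    A=[];b=[]
    for n,u in(("scene",us),("top",ut)):
        o,d=ray(n,*u); d/=np.linalg.norm(d); P=np.eye(3)-np.outer(d,d); A.append(P);b.append(P@o)
    x=np.linalg.lstsq(np.vstack(A),np.hstack(b),rcond=None)[0]
    return x, np.linalg.norm(np.vstack(A)@x-np.hstack(b))
def proj(n,X):
    M=C[n]["mtx"];T=C[n]["world_to_cam"]; c=T[:3,:3]@X+T[:3,3]; c=np.array([c[0],-c[1],-c[2]]); q=M@c; return q[:2]/q[2]
def cloud(n,d):
    v,u=np.mgrid[0:480,0:640]; M=C[n]["mtx"];T=C[n]["world_to_cam"]
    x=(u-M[0,2])/M[0,0]*d; y=(v-M[1,2])/M[1,1]*d
    c=np.stack([x,-y,-d],-1); return (c-T[:3,3])@T[:3,:3]
E
python3 - <<'E'
from h import *
def crop(n,x0,y0,w,h,s,k=0):
    p,_=load(n,k); return cv2.resize(p[y0:y0+h,x0:x0+w,::-1],None,fx=s,fy=s,interpolation=cv2.INTER_CUBIC)
a=crop("top",90,160,260,130,3);cv2.imwrite("pics/c1.png",a)
b=crop("scene",285,170,210,140,3.8);cv2.imwrite("pics/c2.png",b)
for n in("scene","top"):
    p,d=load(n); W=cloud(n,d)
    m=W[:,:,2]
    print(n,(d>0).mean())
    hsv=cv2.cvtColor(p,cv2.COLOR_RGB2HSV)
    for name,lo,hi in(("blue",(100,120,80),(125,255,255)),("red",(0,200,120),(6,255,255)),("orange",(8,180,120),(22,255,255))):
        mk=cv2.inRange(hsv,lo,hi)
        cs,_=cv2.findContours(mk,cv2.RETR_EXTERNAL,cv2.CHAIN_APPROX_NONE)
        for c in cs:
            if cv2.contourArea(c)>250:
                r=cv2.minAreaRect(c); print(n,name,cv2.contourArea(c),np.round(r[0],1),np.round(r[1],1),round(r[2],1), np.round(np.median(W[mk>0][:,2]),4))
E
```

```text
scene 0.9958951822916666
scene blue 3484.5 [344.2 279.1] [37.2 99.3] 84.0 -0.1098
scene blue 1023.5 [29.6 62.9] [67.6 21.4] 66.3 -0.1098
scene blue 2021.5 [440.2  47.9] [59.4 44. ] 54.0 -0.1098
scene blue 1385.0 [490.1  15.1] [72.  40.2] 25.8 -0.1098
scene blue 3850.0 [66. 42.] [98.6 45.6] 69.0 -0.1098
scene red 5082.5 [122.  291.5] [86. 69.] -0.0 0.0071
scene red 2583.5 [218.5 265.5] [49. 57.] 90.0 0.0071
scene red 3687.0 [184.8 192.9] [57.7 69.4] 84.8 0.0071
scene orange 304.5 [375.  220.5] [21. 18.] 90.0 0.018
top 0.996181640625
top blue 4103.5 [287.5 202.2] [104.7  40.8] 6.7 0.0156
top orange 325.0 [231.5 266. ] [20. 21.] 90.0 0.0061
```

View pics/c1.png

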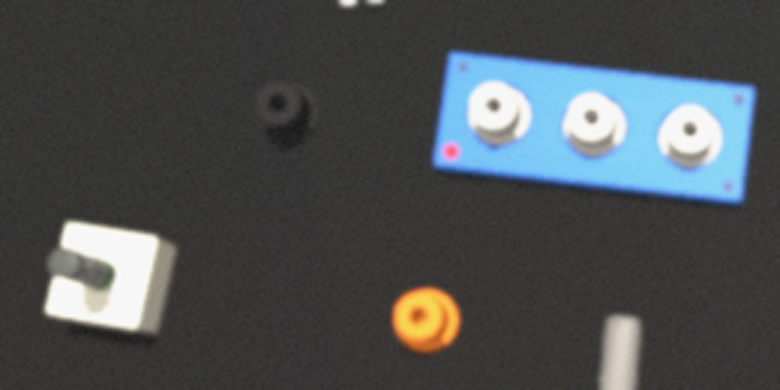

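View pics/c2.png

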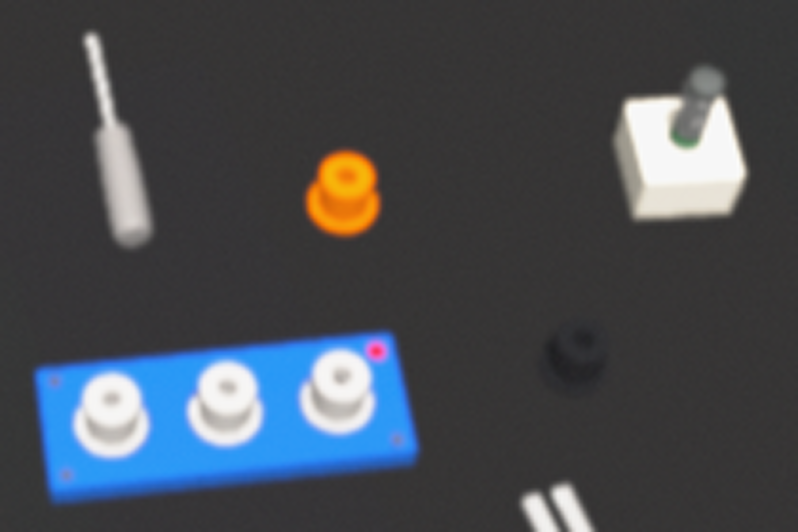

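```bash
python3 - <<'E'
from h import *
np.set_printoptions(precision=4,suppress=True)
bores={}
for n,gs in(("top",[(255,195),(288,199),(320,203)]),("scene",[(375,269),(345,272),(314,275)])):
    p,d=load(n);W=cloud(n,d); g=cv2.cvtColor(p,cv2.COLOR_RGB2GRAY).astype(float)
    for i,(u,v) in enumerate(gs):
        s=g[v-6:v+8,u-6:u+7]
        k=5; G=cv2.GaussianBlur(g,(0,0),1.)
        win=G[v-4:v+5,u-4:u+5]; vv,uu=np.unravel_index(win.argmin(),win.shape); cu,cv=u-4+uu,v-4+vv
        yy,xx=np.mgrid[cv-3:cv+4,cu-3:cu+4]; w=np.clip(215-g[cv-3:cv+4,cu-3:cu+4],0,None)
        c=((w*xx).sum()/w.sum(),(w*yy).sum()/w.sum())
        bores[n,i]=c
        q=W[v-14:v+15,u-14:u+15].reshape(-1,3); t=q[(q[:,2]>.039)&(q[:,2]<.052)]
        print(n,i,c,"on z=.045:",onplane(n,*c,.045),"depth top:",len(t),np.median(t,0),(t[:,:2].max(0)+t[:,:2].min(0))/2)
        if i==0: print(g[cv-6:cv+7,cu-6:cu+7].astype(int))
for i in range(3): print(i,tri(bores["scene",i],bores["top",i]))
# stand & gauge
for n,(x0,y0,x1,y1) in(("top",(95,225,160,280)),("scene",(440,175,490,235))):
    p,d=load(n);W=cloud(n,d)
    q=W[y0:y1,x0:x1].reshape(-1,3)
    for lo,hi in((.034,.046),(.085,.11),(.045,.085)):
        t=q[(q[:,2]>lo)&(q[:,2]<hi)]; print(n,lo,len(t),np.median(t,0),t.min(0),t.max(0))
        if lo==.034: print(cv2.minAreaRect((t[:,:2]*1000).astype(np.float32)))
E
```

```text
top 0 (np.float64(254.12105263157895), np.float64(194.60631578947368)) on z=.045: [0.6068 0.0514 0.045 ] depth top: 170 [0.6062 0.0515 0.0451] [0.6068 0.0522]
[[217 236 245 247 247 247 247 247 247 247 245 238 223]
 [239 246 247 247 247 247 247 247 247 247 247 246 243]
 [245 247 247 247 247 246 246 246 247 247 247 247 246]
 [247 247 247 247 243 234 225 232 243 247 247 247 247]
 [247 247 247 244 224 182 162 177 225 245 247 247 247]
 [247 247 247 238 192 142 116 129 187 239 247 247 247]
 [247 247 247 236 191 139 112 119 178 238 247 247 247]
 [247 247 247 243 225 180 141 151 209 243 247 247 247]
 [247 247 247 247 244 233 213 217 239 246 247 247 247]
 [247 247 247 247 247 246 245 245 246 247 247 247 245]
 [246 247 247 247 247 247 247 247 247 247 247 246 234]
 [242 244 246 247 247 247 247 247 247 247 245 236 206]
 [230 225 237 244 246 247 247 246 245 243 231 199 158]]
top 1 (np.float64(286.6420704845815), np.float64(198.5297356828194)) on z=.045: [ 0.5969 -0.018   0.045 ] depth top: 169 [ 0.5957 -0.0184  0.0448] [ 0.597  -0.0176]
top 2 (np.float64(319.52803261977573), np.float64(202.638124
[... 1523 characters left out ...]
p 0.034 750 [0.4852 0.3205 0.0399] [0.455  0.2899 0.0342] [0.5288 0.3646 0.046 ]
((491.43328857421875, 327.6658020019531), (66.27815246582031, 64.30846405029297), 79.40797424316406)
top 0.085 131 [0.4908 0.3248 0.1023] [0.4802 0.3164 0.0863] [0.5018 0.3379 0.1079]
top 0.045 91 [0.4882 0.3193 0.0659] [0.48   0.3154 0.045 ] [0.5009 0.3298 0.0849]
scene 0.034 470 [0.5016 0.3201 0.0401] [0.455  0.2895 0.0341] [0.5304 0.3662 0.0458]
((493.7671813964844, 327.3789367675781), (68.63764190673828, 68.32880401611328), 79.30148315429688)
scene 0.085 97 [0.4969 0.3245 0.1012] [0.4807 0.3162 0.085 ] [0.5067 0.3377 0.108 ]
scene 0.045 109 [0.4998 0.3214 0.061 ] [0.4642 0.3057 0.0451] [0.5249 0.3553 0.0849]
```

```bash
python3 - <<'E'
from h import *
np.set_printoptions(precision=4,suppress=True)
for n,(x0,y0,x1,y1) in(("top",(95,225,160,280)),("scene",(440,175,490,235))):
    p,d=load(n);W=cloud(n,d)
    q=W[y0:y1,x0:x1].reshape(-1,3)
    t=q[(q[:,2]>.1005)&(q[:,2]<.115)]; print(n,"gtop",len(t),np.median(t,0),(t.max(0)+t.min(0))/2,t.max(0)-t.min(0))
    # white top face of stand
    hsv=cv2.cvtColor(p,cv2.COLOR_RGB2HSV); mk=np.zeros(d.shape,np.uint8); sub=(hsv[...,2]>=233)&(hsv[...,1]<25)
    mk[y0:y1,x0:x1]=sub[y0:y1,x0:x1]*255
    c=max(cv2.findContours(mk,0,1)[0],key=cv2.contourArea); r=cv2.minAreaRect(c); print(r, onplane(n,*r[0],.04))
    bp=cv2.boxPoints(r); print([onplane(n,*b,.04)[:2] for b in bp])
    s=cv2.resize(p[y0:y1,x0:x1,::-1],None,fx=9,fy=9,interpolation=cv2.INTER_CUBIC); cv2.imwrite(f"pics/g_{n}.png",s)
    # handle axis by depth slices
    for z in (.05,.06,.07,.08,.09):
        s=q[(abs(q[:,2]-z)<.005)&(abs(q[:,0]-.493)<.02)&(abs(q[:,1]-.327)<.02)]; print(z,len(s),s.mean(0)[:2],s.min(0)[:2],s.max(0)[:2])
E
```

```text
top gtop 88 [0.4909 0.3268 0.1032] [0.4911 0.3271 0.1043] [0.0203 0.0215 0.0071]
((123.61538696289062, 251.423095703125), (31.18246841430664, 31.57469940185547), 11.309932708740234) [0.4906 0.3273 0.04  ]
[array([0.465 , 0.3648]), array([0.5308, 0.3548]), array([0.5164, 0.2894]), array([0.4508, 0.3   ])]
0.05 23 [0.49   0.3197] [0.48   0.3159] [0.5009 0.3294]
0.06 20 [0.4875 0.3205] [0.4804 0.3154] [0.5009 0.3292]
0.07 24 [0.4887 0.3197] [0.4808 0.3154] [0.4998 0.3269]
0.08 24 [0.4886 0.3199] [0.4802 0.3166] [0.5005 0.3298]
0.09 21 [0.4877 0.3208] [0.4802 0.317 ] [0.5003 0.33  ]
scene gtop 53 [0.4941 0.3262 0.1042] [0.4937 0.327  0.1043] [0.026  0.0214 0.0074]
((464.6846618652344, 207.47695922851562), (24.1867733001709, 27.53571128845215), 82.87498474121094) [0.4944 0.3274 0.04  ]
[array([0.4546, 0.3033]), array([0.4622, 0.3747]), array([0.5333, 0.351 ]), array([0.5256, 0.2817])]
0.05 28 [0.4995 0.3233] [0.4879 0.3128] [0.5065 0.3359]
0.06 22 [0.4985 0.3218] [0.4866 0.315 ] [0.5054 0.3323]
0.07 28 [0.4979 0.3232] [0.4828 0.3147] [0.505  0.3375]
0.08 19 [0.4991 0.3212] [0.4885 0.3162] [0.5065 0.3301]
0.09 30 [0.499  0.3233] [0.4884 0.3162] [0.5045 0.3368]
```

```bash
python3 - <<'E'
import cv2,numpy as np
a=cv2.imread("pics/g_top.png");b=cv2.imread("pics/g_scene.png")
a=cv2.resize(a,(400,int(a.shape[0]*400/a.shape[1])));b=cv2.resize(b,(400,480));o=np.zeros((480,800,3),np.uint8);o[:a.shape[0],:400]=a;o[:,400:]=b;cv2.imwrite("pics/g2.png",o)
E
```

```text
(no output)
```

View pics/g2.png

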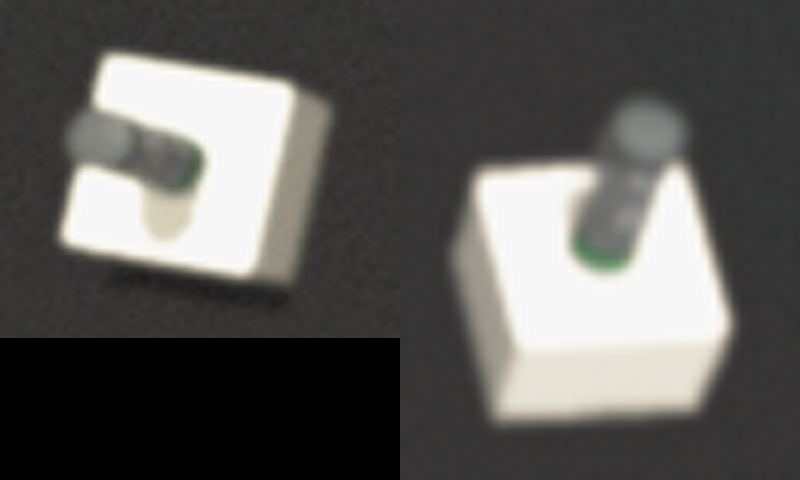

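```bash
python3 -m handwheel '[[[0,0,-8],6.92,-1],[[0,0,-8],6.92,-1],[[0,0,-8],6.92,-1],[[0,0,-8],6.92,-1],[[0,0,-8],6.92,-1],[[0,0,-8],6.92,-1],[[0,0,-8],6.92,-1],[[0,0,0],6.92,-1],[[0,0,0],6.92,-1],[[0,0,0],6.92,-1]]'; python3 - <<'E'
from h import *
print(tri((471.2,191.2),(111.3,246.9)))
E
```

```text
clock: 0.93
tcp_pos: [0.2306, -0.6074, 0.249]
ee_rot: [-180.0, 0.0, -48.8]
wrist_force: [0.0, 0.8, -0.4]
finger_gap: 0.0915
(array([0.49183108, 0.32913363, 0.10093898]), np.float64(0.00201607185699382))
```

A positive tool turn lowers yaw, so I'm turning back to yaw 90.

```bash
python3 -m handwheel '[[[0,0,0],-7,-1],[[0,0,0],-7,-1],[[0,0,0],-7,-1],[[0,0,0],-7,-1],[[0,0,0],-7,-1],[[0,0,0],-7,-1],[[0,0,0],-7,-1],[[0,0,0],-7,-1],[[0,0,0],-7,-1],[[0,0,0],-7,-1]]'; python3 -m handwheel '[[[0,0,0],-7,-1],[[0,0,0],-7,-1],[[0,0,0],-7,-1],[[0,0,0],-7,-1],[[0,0,0],-7,-1],[[0,0,0],-7,-1],[[0,0,0],-7,-1],[[0,0,0],-7,-1],[[0,0,0],-6,-1],[[0,0,0],0,-1]]'; python3 - <<'E'
from h import *
s=manip.get_state(); print(s["qpos"],s["ee_rot"],s["clock"])
E
```

```text
clock: 1.77
tcp_pos: [0.2305, -0.6074, 0.2487]
ee_rot: [-179.9, 0.0, 21.9]
wrist_force: [-0.3, -1.1, -0.6]
finger_gap: 0.0922
clock: 2.6
tcp_pos: [0.2304, -0.6075, 0.2487]
ee_rot: [-180.0, -0.1, 83.7]
wrist_force: [-0.0, 0.7, 1.3]
finger_gap: 0.0921
[ 74.97720423  24.9240555  -12.03104043  87.76208275   5.42265949
  67.94271546  55.71488865] [-1.79982439e+02 -5.53805632e-02  8.37231679e+01] 2.6
```

```bash
python3 -m handwheel '[[[0,0,0],-6.3,-1],[[26,27,0],0,-1],[[26,27,0],0,-1],[[26,27,0],0,-1],[[26,27,0],0,-1],[[26,27,0],0,-1],[[26,27,0],0,-1],[[26,27,0],0,-1],[[26,27,0],0,-1],[[26,27,0],0,-1]]'; python3 -m handwheel '[[[38,6,0],0,-1],[[38,6,0],0,-1],[[38,6,0],0,-1],[[38,6,0],0,-1],[[38,6,0],0,-1],[[38,6,0],0,-1],[[38,6,0],0,-1],[[38,6,0],0,-1],[[38,0,0],0,-1],[[38,0,0],0,-1]]';python3 -m handwheel '[[[38,0,0],0,-1],[[38,0,0],0,-1],[[38,0,0],0,-1],[[38,0,0],0,-1],[[38,0,0],0,-1],[[38,0,0],0,-1],[[38,0,0],0,-1],[[0,0,0],0,-1]]'; python3 - <<'E'
from h import *
s=manip.get_state(); print(s["qpos"],s["tcp_pos"],s["ee_rot"],s["clock"])
E
```

```text
clock: 3.43
tcp_pos: [0.475, -0.3727, 0.2491]
ee_rot: [-180.0, -0.0, 89.7]
wrist_force: [-0.3, -0.6, 0.3]
finger_gap: 0.0919
clock: 4.27
tcp_pos: [0.5226, 0.0075, 0.2492]
ee_rot: [-180.0, -0.0, 89.7]
wrist_force: [0.2, -0.8, -0.3]
finger_gap: 0.0917
clock: 4.93
tcp_pos: [0.5205, 0.2807, 0.2493]
ee_rot: [-179.9, -0.3, 90.3]
wrist_force: [-1.1, 0.1, 0.6]
finger_gap: 0.092
[ -2.64987226  22.99573916 -37.55171919  95.01110868  14.67047252
  66.9508176  -43.45023463] [0.52051102 0.28067851 0.24929811] [-179.92137057   -0.3158975    90.30600963] 4.9333
```

```bash
python3 -m handwheel '[[[23,-14,-0],0,-1],[[23,-14,0],0,-1],[[0,0,30],0,-1],[[0,0,30],0,-1],[[0,0,30],0,-1],[[0,0,30],0,-1],[[0,0,0],0,-1]]'; python3 - <<'E'
from h import *
s=manip.get_state(); print(s["tcp_pos"],s["ee_rot"])
a,_=snap("top","1");b,_=snap("scene","1")
o=np.hstack([cv2.resize(a[190:310,60:180],(400,400),interpolation=2),cv2.resize(b[110:250,400:540],(400,400),interpolation=2)])
cv2.imwrite("pics/m1.png",o[:,:,::-1])
E
```

```text
clock: 5.52
tcp_pos: [0.4922, 0.3145, 0.1234]
ee_rot: [-179.5, 0.3, 89.7]
wrist_force: [-1.0, -0.5, -0.7]
finger_gap: 0.0919
[0.49221576 0.3145299  0.12340667] [-179.48210215    0.34478196   89.73679766]
```

View pics/m1.png

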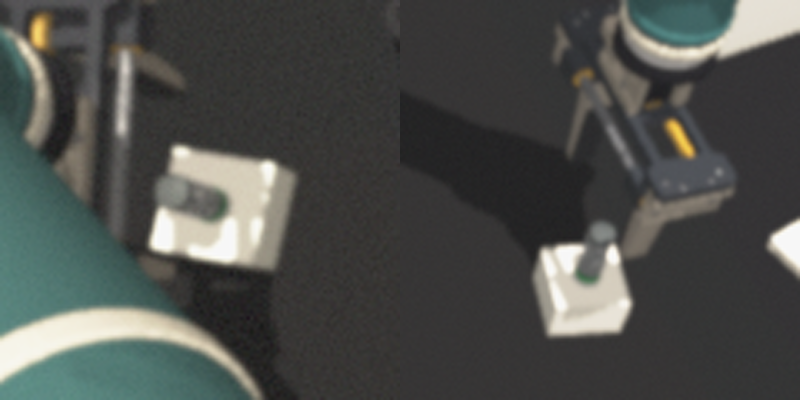

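```bash
python3 -m handwheel '[[[0,0,0],0,-1]]'
```

```text
clock: 5.7
tcp_pos: [0.4964, 0.3186, 0.131]
ee_rot: [179.9, -0.1, 89.8]
wrist_force: [-0.9, -0.7, 0.2]
finger_gap: 0.0918
```

```bash
python3 -m handwheel '[[[8,-4,0],0,-1],[[0,0,0],0,-1],[[0,0,0],0,-1]]'
```

```text
clock: 5.95
tcp_pos: [0.4917, 0.3271, 0.1308]
ee_rot: [179.9, -0.1, 89.9]
wrist_force: [0.3, -0.1, -0.0]
finger_gap: 0.0919
```

```bash
python3 -m handwheel '[[[0,0,15],0,-1],[[0,0,15],0,-1],[[0,0,15],0,-1],[[0,0,15],0,-1],[[0,0,14],0,-1],[[0,0,0],0,-0.2],[[0,0,0],0,0.2],[[0,0,0],0,0.3],[[0,0,0],0,0.4],[[0,0,0],0,0.45]]' 20
```

```text
clock: 6.78
tcp_pos: [0.4922, 0.3262, 0.0562]
ee_rot: [179.9, -0.0, 89.9]
wrist_force: [-0.5, -0.2, 0.0]
finger_gap: 0.0608
```

```bash
python3 -m handwheel '[[[0,0,0],0,0.45]]'; python3 -m handwheel '[[[0,0,0],0,0.5],[[0,0,0],0,0.5]]'; python3 -m handwheel '[[[0,0,0],0,0.6],[[0,0,0],0,0.6]]'
```

```text
clock: 6.87
tcp_pos: [0.492, 0.326, 0.056]
ee_rot: [179.9, -0.0, 89.9]
wrist_force: [0.6, -0.3, -0.0]
finger_gap: 0.0541
clock: 7.03
tcp_pos: [0.4917, 0.3258, 0.0555]
ee_rot: [180.0, -0.0, 89.9]
wrist_force: [0.2, 0.2, 0.3]
finger_gap: 0.041
clock: 7.2
tcp_pos: [0.4916, 0.3258, 0.0553]
ee_rot: [180.0, 0.0, 89.9]
wrist_force: [0.3, 0.0, 0.2]
finger_gap: 0.0272
```

```bash
python3 -m handwheel '[[[0,0,0],0,1]]' 20; python3 -m handwheel '[[[0,0,0],0,1],[[0,0,0],0,1]]'; python3 -m handwheel '[[[0,0,0],0,1],[[0,0,0],0,1]]'
```

```text
clock: 7.28
tcp_pos: [0.4914, 0.3258, 0.0552]
ee_rot: [-180.0, 0.0, 89.9]
wrist_force: [0.4, 0.2, -0.9]
finger_gap: 0.0215
clock: 7.45
tcp_pos: [0.4915, 0.3257, 0.0552]
ee_rot: [-180.0, 0.0, 89.9]
wrist_force: [0.2, 0.6, -0.5]
finger_gap: 0.0215
clock: 7.62
tcp_pos: [0.4915, 0.3257, 0.0552]
ee_rot: [-180.0, 0.0, 89.9]
wrist_force: [-0.2, -0.6, -0.2]
finger_gap: 0.0212
```

```bash
python3 -m handwheel '[[[0,0,-5],0,1],[[0,0,-10],0,1],[[0,0,-15],0,1],[[0,0,-20],0,1],[[0,0,-20],0,1],[[0,0,-10],0,1],[[0,0,0],0,1]]'; python3 -m handwheel '[[[-27,11,0],0,1],[[-27,11,0],0,1],[[-27,11,0],0,1],[[-27,11,0],0,1],[[-27,12,0],0,1],[[-27,12,0],0,1],[[-27,12,0],0,1],[[-27,12,0],0,1],[[-27,12,0],0,1],[[-27,12,0],0,1]]';  python3 -m handwheel '[[[-5,0,0],0,1],[[0,0,0],0,1],[[0,0,0],0,1]]'; python3 - <<'E'
from h import *
print(manip.get_state()["wrist_force"])
a,_=snap("top","2");b,_=snap("scene","2")
o=np.hstack([cv2.resize(a[130:250,200:320],(400,400),interpolation=2),cv2.resize(b[180:320,300:440],(400,400),interpolation=2)])
cv2.imwrite("pics/m2.png",o[:,:,::-1])
E
```

```text
clock: 8.2
tcp_pos: [0.493, 0.327, 0.1383]
ee_rot: [179.7, -0.2, 89.9]
wrist_force: [-0.1, -0.6, -1.3]
finger_gap: 0.0213
clock: 9.03
tcp_pos: [0.6068, 0.0538, 0.1342]
ee_rot: [-179.9, 0.0, 89.9]
wrist_force: [1.3, 0.4, -1.6]
finger_gap: 0.0211
clock: 9.28
tcp_pos: [0.6061, 0.0509, 0.1344]
ee_rot: [-179.9, -0.0, 89.9]
wrist_force: [0.2, 0.5, -0.8]
finger_gap: 0.0215
[ 0.18384197  0.45173337 -0.77353932]
```

View pics/m2.png

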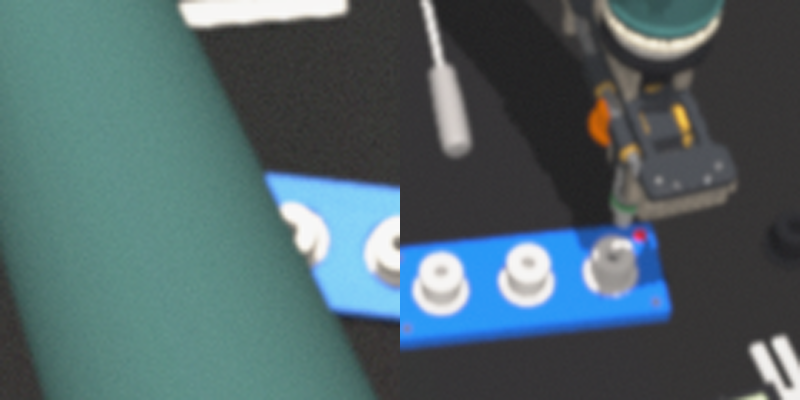

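```bash
python3 -m handwheel '[[[0,0,12],0,1],[[0,1,12],0,1],[[0,0,11],0,1],[[0,0,0],0,1],[[0,0,0],0,1]]'; python3 - <<'E'
from h import *
b,_=snap("scene","3")
o=cv2.resize(b[225:295,345:415],(560,560),interpolation=2)
cv2.imwrite("pics/m3.png",o[:,:,::-1])
E
```

```text
clock: 9.8
tcp_pos: [0.6069, 0.0508, 0.0987]
ee_rot: [-179.8, 0.0, 89.9]
wrist_force: [0.5, 0.1, -0.7]
finger_gap: 0.0213
```

View pics/m3.png

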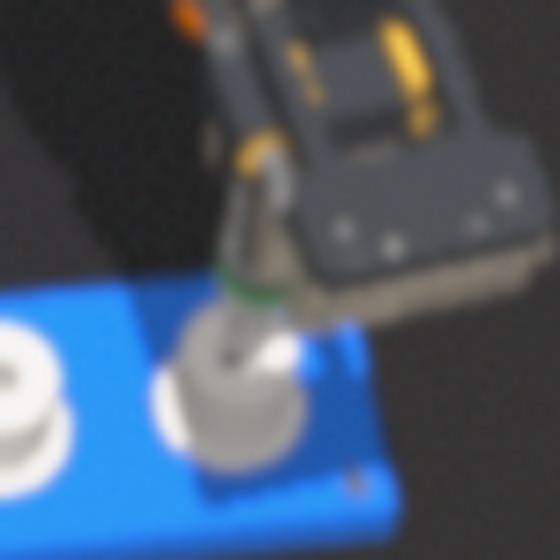

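```bash
python3 - <<'E'
from h import *
for X in((.6069,.0516,.0565),(.6069,.0516,.0835),(.6069,.0516,.0895),(.607,.0516,.045)):
    u=proj("scene",np.array(X)); print(X,u,(u-[345,225])*8)
b=load("scene",3)[0]; o=cv2.resize(b[255:280,362:387],(750,750),interpolation=2); cv2.imwrite("pics/m3b.png",o[:,:,::-1])
E
```

```text
(0.6069, 0.0516, 0.0565) [374.68926019 266.05561407] [237.51408154 328.44491258]
(0.6069, 0.0516, 0.0835) [375.82497919 259.93251056] [246.59983355 279.46008451]
(0.6069, 0.0516, 0.0895) [376.08274454 258.54279717] [248.66195634 268.34237736]
(0.607, 0.0516, 0.045) [374.23091916 268.63655163] [233.84735327 349.09241303]
```

View pics/m3b.png

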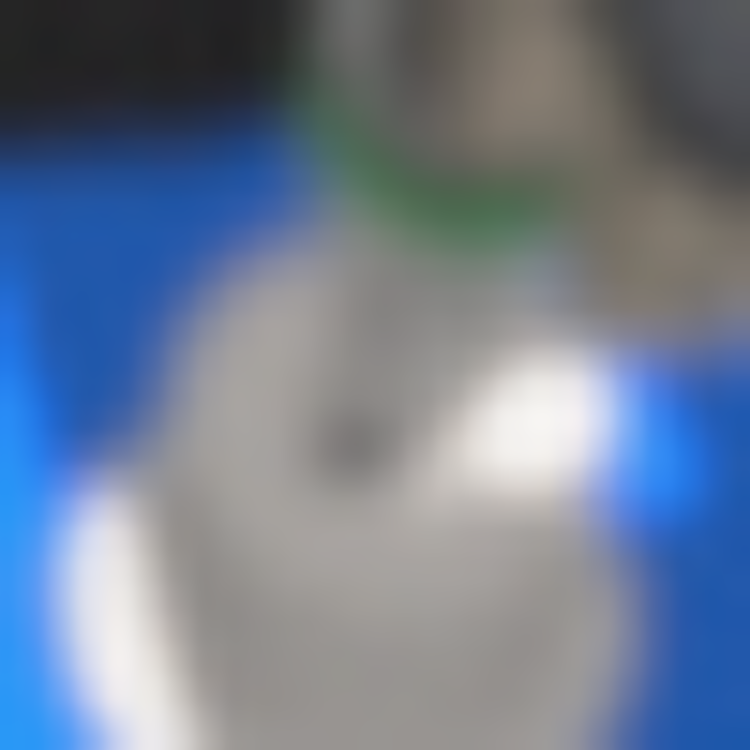

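```bash
python3 -m handwheel '[[[0,0,4],0,1],[[0,0,4],0,1],[[0,0,2],0,1],[[0,0,0],0,1]]'; python3 -m handwheel '[[[0,0,1],0,1],[[0,0,1],0,1]]'; python3 -m handwheel '[[[0,0,1],0,1],[[0,0,1],0,1]]'
```

```text
clock: 10.18
tcp_pos: [0.6077, 0.0504, 0.0898]
ee_rot: [-180.0, 0.0, 89.9]
wrist_force: [0.4, 0.6, -0.7]
finger_gap: 0.0217
clock: 10.35
tcp_pos: [0.6082, 0.0505, 0.0884]
ee_rot: [180.0, 0.0, 89.9]
wrist_force: [0.4, 0.5, -0.8]
finger_gap: 0.021
clock: 10.52
tcp_pos: [0.6081, 0.0504, 0.0863]
ee_rot: [180.0, 0.0, 89.9]
wrist_force: [-1.2, -0.4, 0.9]
finger_gap: 0.0214
```

```bash
python3 -m handwheel '[[[0,-1,0],0,1],[[0,0,0],0,1]]'; python3 -m handwheel '[[[0,0,1],0,1],[[0,0,1],0,1]]'; python3 -m handwheel '[[[0,0,1],0,1],[[0,0,0],0,1]]'
```

```text
clock: 10.68
tcp_pos: [0.6068, 0.0505, 0.0862]
ee_rot: [-180.0, 0.0, 89.9]
wrist_force: [0.3, -0.1, -0.4]
finger_gap: 0.0215
clock: 10.85
tcp_pos: [0.6069, 0.0503, 0.0843]
ee_rot: [-180.0, 0.0, 89.9]
wrist_force: [-0.1, -0.2, -0.8]
finger_gap: 0.0214
clock: 11.02
tcp_pos: [0.6068, 0.0503, 0.0829]
ee_rot: [-180.0, 0.0, 89.9]
wrist_force: [1.0, -1.2, -1.3]
finger_gap: 0.0214
```

```bash
python3 -m handwheel '[[[0,0,1.5],0,1],[[0,0,1.5],0,1],[[0,0,1.5],0,1],[[0,0,0],0,1]]'; python3 -m handwheel '[[[0,0,1],0,1],[[0,0,1],0,1]]'; python3 -m handwheel '[[[0,0,1],0,1],[[0,0,1],0,1]]'
```

```text
clock: 11.35
tcp_pos: [0.6068, 0.0504, 0.0784]
ee_rot: [-180.0, 0.0, 89.9]
wrist_force: [-0.4, -0.8, -1.8]
finger_gap: 0.0213
clock: 11.52
tcp_pos: [0.607, 0.0505, 0.0767]
ee_rot: [-180.0, 0.0, 89.9]
wrist_force: [-0.1, -0.9, -0.2]
finger_gap: 0.0213
clock: 11.68
tcp_pos: [0.6071, 0.0505, 0.0749]
ee_rot: [180.0, 0.0, 89.9]
wrist_force: [-2.3, -1.8, 7.6]
finger_gap: 0.0213
```

```bash
python3 -m handwheel '[[[0,0,0],0,1],[[0,0,0],0,1],[[0,0,0],0,1]]'; python3 -m handwheel '[[[0,0,0.3],0,1],[[0,0,0],0,1],[[0,0,0],0,1]]'
```

```text
clock: 11.93
tcp_pos: [0.6071, 0.0506, 0.075]
ee_rot: [180.0, 0.0, 89.9]
wrist_force: [-0.6, -0.5, 3.6]
finger_gap: 0.0216
clock: 12.18
tcp_pos: [0.6072, 0.0506, 0.075]
ee_rot: [180.0, 0.0, 89.9]
wrist_force: [-1.3, -1.1, 5.0]
finger_gap: 0.0212
```

Nest 1 stopped the gauge: the tip is about 12 mm down with a steady press of 5–6 N. Moving on to nest 2.

```bash
python3 -m handwheel '[[[0,0,-5],0,1],[[0,0,-8],0,1],[[0,0,-10],0,1],[[0,0,-7],0,1],[[0,0,0],0,1],[[-23,-3.4,0],0,1],[[-23,-3.4,0],0,1],[[-23,-3.4,0],0,1],[[0,0,0],0,1],[[0,0,0],0,1]]'; python3 -m handwheel '[[[0,0,0],0,1]]'
```

```text
clock: 13.02
tcp_pos: [0.5966, -0.0202, 0.1044]
ee_rot: [-180.0, 0.0, 89.7]
wrist_force: [0.4, 0.9, -1.3]
finger_gap: 0.0212
clock: 13.1
tcp_pos: [0.5968, -0.0177, 0.1046]
ee_rot: [180.0, -0.0, 89.9]
wrist_force: [1.2, -0.6, -1.2]
finger_gap: 0.0211
```

```bash
python3 -m handwheel '[[[0,0,5],0,1],[[0,0,5],0,1],[[0,0,4],0,1],[[0,0,0],0,1]]'; python3 - <<'E'
from h import *
b,_=snap("scene","4"); o=cv2.resize(b[255:280,332:357],(750,750),interpolation=2); cv2.imwrite("pics/m4.png",o[:,:,::-1])
E
```

```text
clock: 13.43
tcp_pos: [0.5958, -0.0178, 0.0891]
ee_rot: [-179.9, -0.0, 89.9]
wrist_force: [0.6, -0.8, -1.0]
finger_gap: 0.0212
```

View pics/m4.png

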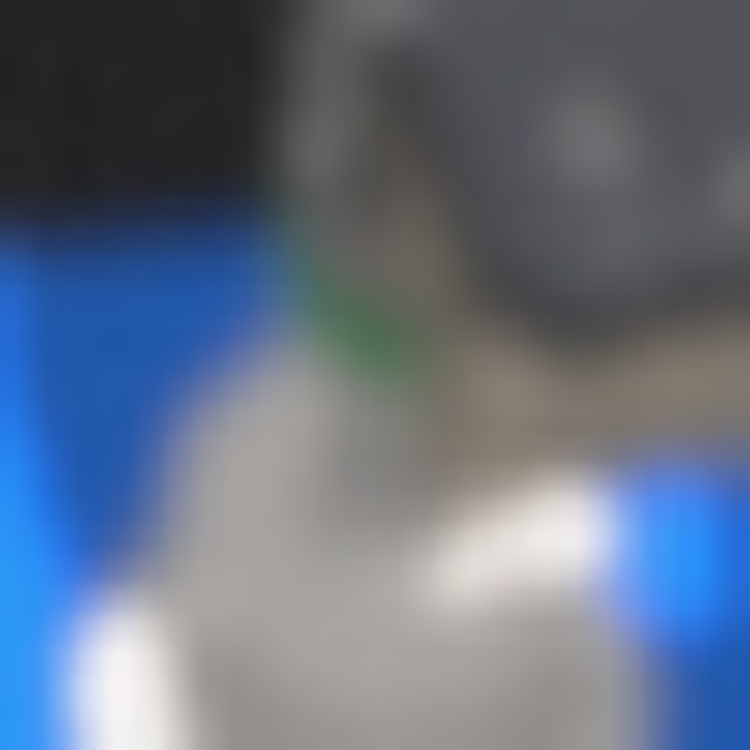

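The pin is just over the middle housing's mouth, around pixel (343,271). I'll make a small correction and descend.

```bash
python3 -m handwheel '[[[-0.9,1,0],0,1],[[0,0,1],0,1],[[0,0,1],0,1]]'; python3 -m handwheel '[[[0,0,1],0,1],[[0,0,1],0,1]]'; python3 -m handwheel '[[[0,0,1],0,1],[[0,0,1],0,1]]'
```

```text
clock: 13.73
tcp_pos: [0.5979, -0.0194, 0.0886]
ee_rot: [180.0, 0.0, 89.9]
wrist_force: [0.0, 0.2, -1.7]
finger_gap: 0.0214
clock: 13.9
tcp_pos: [0.5977, -0.0194, 0.0864]
ee_rot: [180.0, 0.0, 89.9]
wrist_force: [-0.5, -0.7, -1.4]
finger_gap: 0.021
clock: 14.07
tcp_pos: [0.5975, -0.0195, 0.0844]
ee_rot: [-180.0, 0.0, 89.9]
wrist_force: [0.0, 0.8, -0.3]
finger_gap: 0.0218
```

```bash
python3 -m handwheel '[[[0.6,-0.6,0],0,1],[[0,0,1],0,1],[[0,0,1],0,1],[[0,0,1],0,1]]'; python3 -m handwheel '[[[0,0,1.5],0,1],[[0,0,1.5],0,1],[[0,0,0],0,1]]'; python3 -m handwheel '[[[0,0,1],0,1],[[0,0,1],0,1]]'; python3 -m handwheel '[[[0,0,1],0,1],[[0,0,1],0,1]]'
```

```text
clock: 14.4
tcp_pos: [0.5971, -0.0188, 0.0814]
ee_rot: [180.0, 0.0, 89.9]
wrist_force: [-0.5, -0.6, -0.9]
finger_gap: 0.0215
clock: 14.65
tcp_pos: [0.5968, -0.0188, 0.0781]
ee_rot: [-180.0, 0.0, 89.9]
wrist_force: [0.1, -1.9, -0.8]
finger_gap: 0.0215
clock: 14.82
tcp_pos: [0.5971, -0.0188, 0.0764]
ee_rot: [-180.0, 0.0, 89.9]
wrist_force: [-0.3, -0.8, -0.7]
finger_gap: 0.0214
clock: 14.98
tcp_pos: [0.5971, -0.0188, 0.0744]
ee_rot: [180.0, 0.0, 89.9]
wrist_force: [0.1, -0.8, -0.2]
finger_gap: 0.0213
```

```bash
python3 -m handwheel '[[[0,0,1],0,1],[[0,0,1],0,1],[[0,0,1],0,1]]'; python3 -m handwheel '[[[0,0,1.5],0,1],[[0,0,1.5],0,1],[[0,0,1.5],0,1]]'; python3 -m handwheel '[[[0,0,1.5],0,1],[[0,0,1.5],0,1],[[0,0,1.5],0,1],[[0,0,0],0,1]]'
```

```text
clock: 15.23
tcp_pos: [0.597, -0.0188, 0.0713]
ee_rot: [-180.0, 0.0, 89.9]
wrist_force: [-0.2, -0.3, -1.2]
finger_gap: 0.0214
clock: 15.48
tcp_pos: [0.597, -0.0188, 0.0668]
ee_rot: [-180.0, 0.0, 89.9]
wrist_force: [0.8, -0.6, -1.5]
finger_gap: 0.0213
clock: 15.82
tcp_pos: [0.5969, -0.0187, 0.0621]
ee_rot: [-180.0, -0.0, 89.9]
wrist_force: [-0.3, 0.2, -0.9]
finger_gap: 0.0211
```

```bash
python3 -m handwheel '[[[0,0,0.8],0,1],[[0,0,0.8],0,1]]';python3 -m handwheel '[[[0,0,0.4],0,1],[[0,0,0.4],0,1]]'
```

```text
clock: 15.98
tcp_pos: [0.5971, -0.0187, 0.0609]
ee_rot: [180.0, 0.0, 89.9]
wrist_force: [0.4, -0.1, -0.9]
finger_gap: 0.0213
clock: 16.15
tcp_pos: [0.5971, -0.0187, 0.0601]
ee_rot: [180.0, 0.0, 89.9]
wrist_force: [-1.8, -1.1, 2.5]
finger_gap: 0.0213
```

```bash
python3 -m handwheel '[[[0,0,0.4],0,1],[[0,0,0],0,1]]';python3 -m handwheel '[[[0,0,0.2],0,1],[[0,0,0],0,1],[[0,0,0],0,1],[[0,0,0],0,1]]'
```

```text
clock: 16.32
tcp_pos: [0.5972, -0.0187, 0.0602]
ee_rot: [180.0, 0.0, 89.9]
wrist_force: [-0.8, -1.3, 3.4]
finger_gap: 0.0215
clock: 16.65
tcp_pos: [0.5973, -0.0187, 0.0601]
ee_rot: [180.0, 0.0, 89.9]
wrist_force: [-2.0, -0.6, 6.0]
finger_gap: 0.0212
```

Nest 2 is good: the collar seats at TCP z = 0.060. Moving to nest 3.

```bash
python3 -m handwheel '[[[0,0,-6],0,1],[[0,0,-11],0,1],[[0,0,-12],0,1],[[0,0,-11],0,1],[[0,0,-5],0,1],[[0,0,0],0,1],[[-23,-3.6,0],0,1],[[-23,-3.5,0],0,1],[[-23,-3.4,0],0,1],[[0,0,0],0,1]]'; python3 -m handwheel '[[[0,0,0],0,1],[[0,0,5],0,1],[[0,0,5],0,1],[[0,0,4],0,1],[[0,0,0],0,1],[[0,0,0],0,1]]'
```

```text
clock: 17.48
tcp_pos: [0.5852, -0.0942, 0.1037]
ee_rot: [-179.9, 0.2, 89.5]
wrist_force: [0.0, -0.7, -1.7]
finger_gap: 0.0213
clock: 17.98
tcp_pos: [0.5861, -0.0869, 0.0899]
ee_rot: [-179.9, -0.0, 90.0]
wrist_force: [-0.4, -0.2, -0.9]
finger_gap: 0.0214
```

```bash
python3 -m handwheel '[[[-1,0.3,0],0,1],[[0,0,1],0,1],[[0,0,1],0,1]]'; python3 -m handwheel '[[[0,0,1],0,1],[[0,0,1],0,1]]'; python3 -m handwheel '[[[0,0,1],0,1],[[0,0,1],0,1]]'
```

```text
clock: 18.23
tcp_pos: [0.5869, -0.0888, 0.0886]
ee_rot: [180.0, 0.0, 89.9]
wrist_force: [-0.7, 0.0, -1.5]
finger_gap: 0.0214
clock: 18.4
tcp_pos: [0.5867, -0.0888, 0.0864]
ee_rot: [180.0, 0.0, 89.9]
wrist_force: [-0.4, 0.4, -0.2]
finger_gap: 0.0211
clock: 18.57
tcp_pos: [0.5867, -0.089, 0.0845]
ee_rot: [180.0, 0.0, 89.9]
wrist_force: [-0.2, -1.0, -0.6]
finger_gap: 0.0212
```

```bash
python3 -m handwheel '[[[0.8,0,0],0,1],[[0,0,1],0,1],[[0,0,1],0,1],[[0,0,1],0,1]]'; python3 -m handwheel '[[[0,0,1.5],0,1],[[0,0,1.5],0,1],[[0,0,0],0,1]]'; python3 -m handwheel '[[[0,0,1],0,1],[[0,0,1],0,1]]'; python3 -m handwheel '[[[0,0,1],0,1],[[0,0,1],0,1]]'
```

```text
clock: 18.9
tcp_pos: [0.5867, -0.088, 0.0814]
ee_rot: [180.0, 0.0, 89.9]
wrist_force: [-0.1, 0.2, -1.2]
finger_gap: 0.0214
clock: 19.15
tcp_pos: [0.5865, -0.0879, 0.0781]
ee_rot: [-180.0, -0.0, 89.9]
wrist_force: [0.1, 0.1, -1.0]
finger_gap: 0.0212
clock: 19.32
tcp_pos: [0.5867, -0.0879, 0.0764]
ee_rot: [-180.0, 0.0, 89.9]
wrist_force: [0.6, -1.5, -1.1]
finger_gap: 0.0211
clock: 19.48
tcp_pos: [0.5867, -0.0879, 0.0743]
ee_rot: [-180.0, 0.0, 89.9]
wrist_force: [-0.2, -1.0, -0.4]
finger_gap: 0.0213
```

```bash
python3 -m handwheel '[[[0,0,1],0,1],[[0,0,1],0,1],[[0,0,1],0,1]]'; python3 -m handwheel '[[[0,0,1.5],0,1],[[0,0,1.5],0,1],[[0,0,1.5],0,1]]'; python3 -m handwheel '[[[0,0,1.5],0,1],[[0,0,1.5],0,1],[[0,0,1.5],0,1],[[0,0,0],0,1]]'; python3 -m handwheel '[[[0,0,0.8],0,1],[[0,0,0.8],0,1]]';python3 -m handwheel '[[[0,0,0.4],0,1],[[0,0,0.4],0,1]]'
```

```text
clock: 19.73
tcp_pos: [0.5867, -0.088, 0.0713]
ee_rot: [-180.0, 0.0, 89.9]
wrist_force: [-0.1, -0.4, -0.7]
finger_gap: 0.0211
clock: 19.98
tcp_pos: [0.5867, -0.088, 0.0668]
ee_rot: [-180.0, 0.0, 89.9]
wrist_force: [0.1, -0.4, -1.7]
finger_gap: 0.0214
clock: 20.32
tcp_pos: [0.5865, -0.0879, 0.0621]
ee_rot: [-180.0, -0.0, 89.9]
wrist_force: [0.3, -0.1, -1.4]
finger_gap: 0.0211
clock: 20.48
tcp_pos: [0.5868, -0.0879, 0.0609]
ee_rot: [180.0, 0.0, 89.9]
wrist_force: [0.1, -0.1, -0.7]
finger_gap: 0.0213
clock: 20.65
tcp_pos: [0.5868, -0.0879, 0.0601]
ee_rot: [180.0, 0.0, 89.9]
wrist_force: [-1.6, -0.9, 2.9]
finger_gap: 0.0212
```

```bash
python3 -m handwheel '[[[0,0,0.4],0,1],[[0,0,0],0,1]]';python3 -m handwheel '[[[0,0,0.2],0,1],[[0,0,0],0,1],[[0,0,0],0,1],[[0,0,0],0,1]]'; python3 -m handwheel '[[[0,0,-6],0,1],[[0,0,-11],0,1],[[0,0,-15],0,1],[[0,0,-20],0,1],[[0,0,-15],0,1],[[0,0,-8],0,1],[[0,0,0],0,1]]'
```

```text
clock: 20.82
tcp_pos: [0.5869, -0.0879, 0.0601]
ee_rot: [180.0, 0.0, 89.9]
wrist_force: [-1.6, -1.0, 3.5]
finger_gap: 0.0215
clock: 21.15
tcp_pos: [0.5869, -0.0879, 0.0601]
ee_rot: [180.0, 0.0, 89.9]
wrist_force: [-1.9, 0.6, 4.6]
finger_gap: 0.0215
clock: 21.73
tcp_pos: [0.5882, -0.0879, 0.1369]
ee_rot: [179.8, 0.0, 89.9]
wrist_force: [0.6, 0.1, -3.0]
finger_gap: 0.0213
```

All three are tried: nest 1 stopped short, nests 2 and 3 are good. Now I'll take the gauge back to the stand.

```bash
python3 -m handwheel '[[[36,-8,0],0,1],[[36,-8,0],0,1],[[36,-8,0],0,1],[[36,-8,0],0,1],[[36,-8,0],0,1],[[36,-8,0],0,1],[[36,-8,0],0,1],[[36,-8,0],0,1],[[36,-8,0],0,1],[[36,-8,0],0,1]]'; python3 -m handwheel '[[[28,-8,0],0,1],[[26,-8,0],0,1],[[0,0,0],0,1],[[0,0,0],0,1],[[0,0,0],0,1]]'
```

```text
clock: 22.57
tcp_pos: [0.5063, 0.2735, 0.1336]
ee_rot: [-179.9, 0.0, 89.9]
wrist_force: [1.1, 0.6, -0.6]
finger_gap: 0.0214
clock: 22.98
tcp_pos: [0.4914, 0.3252, 0.1335]
ee_rot: [-179.9, 0.1, 89.9]
wrist_force: [0.5, -0.6, -1.3]
finger_gap: 0.0212
```

```bash
python3 -m handwheel '[[[0.5,0,14],0,1],[[0,0,14],0,1],[[0,0,13],0,1],[[0,0,0],0,1],[[0,0,0],0,1],[[0,0,0],0,1]]'
```

```text
clock: 23.48
tcp_pos: [0.4916, 0.3267, 0.0933]
ee_rot: [-180.0, -0.0, 89.9]
wrist_force: [0.1, 0.0, -1.1]
finger_gap: 0.0212
```

```bash
python3 -m handwheel '[[[-0.8,0,3],0,1],[[0,0,3],0,1],[[0,0,2],0,1],[[0,0,2],0,1]]';  python3 -m handwheel '[[[0,0,2],0,1],[[0,0,2],0,1]]'; python3 -m handwheel '[[[0,0,2],0,1],[[0,0,2],0,1]]'
```

```text
clock: 23.82
tcp_pos: [0.4917, 0.326, 0.0835]
ee_rot: [180.0, -0.0, 89.9]
wrist_force: [0.4, 0.9, -0.2]
finger_gap: 0.0211
clock: 23.98
tcp_pos: [0.4916, 0.326, 0.0793]
ee_rot: [180.0, -0.0, 89.9]
wrist_force: [-0.1, -0.2, -1.5]
finger_gap: 0.021
clock: 24.15
tcp_pos: [0.4915, 0.326, 0.0753]
ee_rot: [-180.0, 0.0, 89.9]
wrist_force: [0.3, -0.8, -0.9]
finger_gap: 0.0213
```

```bash
python3 -m handwheel '[[[0,0,3],0,1],[[0,0,3],0,1],[[0,0,3],0,1],[[0,0,3],0,1],[[0,0,3],0,1],[[0,0,2],0,1],[[0,0,0],0,1]]';  python3 -m handwheel '[[[0,0,1],0,1],[[0,0,1],0,1],[[0,0,0],0,1]]'; python3 -m handwheel '[[[0,0,0.8],0,1],[[0,0,0],0,1]]'
```

```text
clock: 24.73
tcp_pos: [0.4913, 0.3257, 0.0579]
ee_rot: [-180.0, 0.0, 89.9]
wrist_force: [-0.5, 0.5, -0.7]
finger_gap: 0.0214
clock: 24.98
tcp_pos: [0.4915, 0.3259, 0.0564]
ee_rot: [-180.0, 0.0, 89.9]
wrist_force: [-0.3, -0.1, -0.9]
finger_gap: 0.0216
clock: 25.15
tcp_pos: [0.4916, 0.3259, 0.0556]
ee_rot: [180.0, 0.0, 89.9]
wrist_force: [0.3, -0.5, -2.3]
finger_gap: 0.0212
```

```bash
python3 -m handwheel '[[[0,0,0.6],0,1],[[0,0,0],0,1]]';  python3 -m handwheel '[[[0,0,0.4],0,1],[[0,0,0],0,1]]'
```

```text
clock: 25.32
tcp_pos: [0.4916, 0.326, 0.0552]
ee_rot: [180.0, -0.0, 89.9]
wrist_force: [-1.0, -0.4, 0.1]
finger_gap: 0.0211
clock: 25.48
tcp_pos: [0.4917, 0.3261, 0.0551]
ee_rot: [180.0, -0.0, 89.9]
wrist_force: [-0.6, -0.9, 3.1]
finger_gap: 0.0214
```

The collar is on the stand. Releasing the gauge and rising.

```bash
python3 -m handwheel '[[[0,0,0],0,-0.1],[[0,0,0],0,-0.1],[[0,0,0],0,-0.1],[[0,0,0],0,-0.1],[[0,0,0],0,-0.1]]'; python3 -m handwheel '[[[0,0,-15],0,-0.1],[[0,0,-25],0,-0.1],[[0,0,-30],0,-0.1],[[0,0,-30],0,-0.1],[[0,0,-25],0,-0.1],[[0,0,-0],0,-0.1]]';  python3 -m handwheel '[[[-25,10,0],0,-0.1],[[-25,10,0],0,-0.1],[[-25,10,0],0,-0.1],[[-25,10,0],0,-0.1],[[-25,10,0],0,-0.1],[[-25,10,0],0,-0.1],[[0,0,0],0,-0.1],[[0,0,0],0,-0.1]]'; python3 - <<'E'
from h import *
np.set_printoptions(precision=4,suppress=True)
a,_=snap("top","5");b,_=snap("scene","5")
for n,(x0,y0,x1,y1) in(("top",(95,225,160,280)),("scene",(440,175,490,235))):
    p,d=load(n,5);W=cloud(n,d)
    q=W[y0:y1,x0:x1].reshape(-1,3)
    t=q[(q[:,2]>.1005)&(q[:,2]<.115)]; print(n,"gtop",len(t),np.median(t,0),(t.max(0)+t.min(0))/2,t.max(0)-t.min(0))
cv2.imwrite("pics/m5.png",np.hstack([cv2.resize(a[130:290,80:350],(400,237)),cv2.resize(b[160:320,285:500],(400,237))])[:,:,::-1])
E
```

```text
clock: 25.9
tcp_pos: [0.4915, 0.3259, 0.0545]
ee_rot: [-180.0, 0.0, 89.9]
wrist_force: [-1.1, 0.1, -0.1]
finger_gap: 0.0504
clock: 26.4
tcp_pos: [0.4939, 0.3283, 0.1851]
ee_rot: [179.6, -0.3, 89.9]
wrist_force: [0.8, -0.2, -0.1]
finger_gap: 0.0506
clock: 27.07
tcp_pos: [0.5517, 0.1738, 0.1789]
ee_rot: [-180.0, 0.0, 89.7]
wrist_force: [-0.2, 0.4, 0.2]
finger_gap: 0.0506
  return _methods._mean(a, axis=axis, dtype=dtype,
  ret = um.true_divide(
Traceback (most recent call last):
ValueError: zero-size array to reduction operation maximum which has no identity
```

```bash
python3 - <<'E'
from h import *
np.set_printoptions(precision=4,suppress=True)
a,_=load("top",5);b,d=load("scene",5)
q=cloud("scene",d)[175:235,440:490].reshape(-1,3)
t=q[(q[:,2]>.1005)&(q[:,2]<.115)]; print("gtop",len(t),np.median(t,0),(t.max(0)+t.min(0))/2,t.max(0)-t.min(0))
cv2.imwrite("pics/m5.png",np.hstack([cv2.resize(a[130:290,80:350],(400,237)),cv2.resize(b[160:320,285:500],(400,298))[:237]])[:,:,::-1])
E
```

```text
gtop 26 [0.499  0.332  0.1046] [0.4949 0.3316 0.1049] [0.0228 0.0151 0.0082]
```

View pics/m5.png

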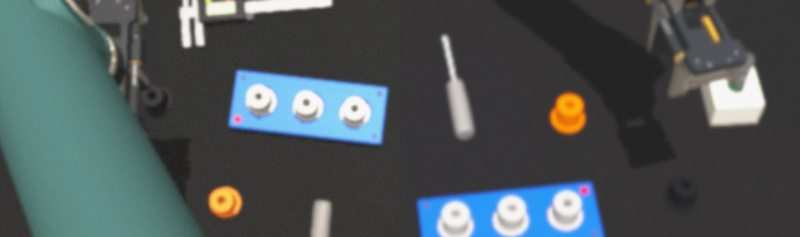

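```bash
python3 - <<'E'
from h import *
np.set_printoptions(precision=4,suppress=True)
for n,gs in(("top",[(417,249),(520,241),(445,362)]),("scene",[(219,265),(122,291),(185,193)])):
    p,d=load(n);W=cloud(n,d); hsv=cv2.cvtColor(p,cv2.COLOR_RGB2HSV)
    mk=(((hsv[...,0]<8)|(hsv[...,0]>172))&(hsv[...,1]>150)&(hsv[...,2]>60)).astype(np.uint8)
    cn,l=cv2.connectedComponents(mk)
    for g in gs:
        q=W[l==l[g[1],g[0]]]; r=q[(q[:,2]>.02)&(q[:,2]<.03)]; fl=q[abs(q[:,2]-.004)<.004]
        a=cv2.minAreaRect((r[:,:2]*1000).astype(np.float32)); print(n,g,np.round(a[0],1),np.round(a[1],1),round(a[2],1),"rim z",np.median(r[:,2]),"floor",np.median(fl,0))
p,d=load("top",5);W=cloud("top",d)
for u,v in[(255,195),(288,199),(320,203)]:
    q=W[v-14:v+15,u-14:u+15].reshape(-1,3); t=q[(q[:,2]>.039)&(q[:,2]<.052)]; print(np.median(t,0),(t[:,:2].max(0)+t[:,:2].min(0))/2)
a=load("top")[0];b=load("scene")[0]
cv2.imwrite("pics/tray.png",np.hstack([cv2.resize(a[180:420,370:610],(400,400)),cv2.resize(b[130:350,50:270],(400,400))])[:,:,::-1])
E
```

```text
top (417, 249) [ 487.8 -292.5] [124.4 124.9] 76.0 rim z 0.02353047236187181 floor [ 0.4875 -0.2944  0.004 ]
top (520, 241) [ 501.2 -516.2] [164.8 165. ] 74.2 rim z 0.02709090047541189 floor [ 0.5022 -0.5217  0.0051]
top (445, 362) [ 251.4 -337.4] [164.6 163.8] 82.4 rim z 0.027857355045440582 floor [ 0.249  -0.3406  0.005 ]
scene (219, 265) [ 488.1 -292.7] [124.5 127.4] 76.0 rim z 0.024143633826650572 floor [ 0.4823 -0.2937  0.0044]
scene (122, 291) [ 499.9 -516.5] [166.6 168.2] 74.3 rim z 0.025641707139290155 floor [ 0.4963 -0.5193  0.0052]
scene (185, 193) [ 250.6 -336.3] [163.8 172.1] 82.0 rim z 0.025663607103312586 floor [ 0.2429 -0.3374  0.0051]
[0.6066 0.0518 0.0449] [0.6069 0.0527]
[ 0.5962 -0.0166  0.0449] [ 0.5967 -0.0174]
[ 0.586  -0.0866  0.0446] [ 0.5869 -0.0858]
```

View pics/tray.png

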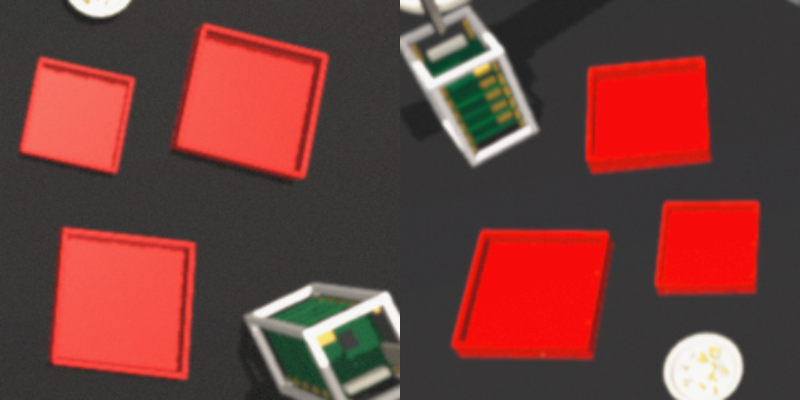

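The smallest tray is the one at top (417,249) / scene (219,265). Both views measure it at 124 mm against about 164 mm for the other two, centred at (0.488, -0.2925). Now I'll go to the housing in nest 1.

```bash
python3 -m handwheel '[[[-30,14,0],0,-0.1],[[-30,14,0],0,-0.1],[[-30,14,0],0,-0.1],[[-30,14,0],0,-0.1],[[0,0,0],0,-0.1],[[0,0,0],0,-0.1],[[0,0,0],0,-0.1]]'; python3 -m handwheel '[[[0,0,30],0,-0.1],[[0,0,30],0,-0.1],[[0,0,30],0,-0.1],[[0,0,0],0,-0.1],[[0,0,0],0,-0.1],[[0,0,0],0,-0.1]]'
```

```text
clock: 27.75
tcp_pos: [0.6064, 0.0579, 0.1795]
ee_rot: [-180.0, -0.1, 90.0]
wrist_force: [-0.4, 0.9, -0.3]
finger_gap: 0.0508
clock: 28.25
tcp_pos: [0.6077, 0.0578, 0.0913]
ee_rot: [179.9, -0.1, 90.0]
wrist_force: [-0.4, 0.2, 0.7]
finger_gap: 0.0507
```

```bash
python3 -m handwheel '[[[-6.3,-0.6,0],0,-0.1],[[0,0,10],0,-0.1],[[0,0,15],0,-0.1],[[0,0,10],0,-0.1],[[0,0,0],0,-0.1],[[0,0,0],0,-0.1]]'; python3 -m handwheel '[[[0,0,10],0,-0.1],[[0,0,10],0,-0.1],[[0,0,9],0,-0.1],[[0,0,5],0,-0.1],[[0,0,0],0,-0.1],[[0,0,0],0,-0.1]]'
```

```text
clock: 28.75
tcp_pos: [0.6061, 0.0493, 0.0543]
ee_rot: [-179.9, 0.0, 89.9]
wrist_force: [-1.1, 0.4, -0.6]
finger_gap: 0.0506
clock: 29.25
tcp_pos: [0.6061, 0.0495, 0.0201]
ee_rot: [-179.9, -0.0, 89.9]
wrist_force: [-1.2, 0.8, -0.1]
finger_gap: 0.0504
```

```bash
python3 -m handwheel '[[[2,0.8,0],0,-0.1],[[0,0,0],0,0],[[0,0,0],0,0.1],[[0,0,0],0,0.2]]' 15; python3 -m handwheel '[[[0,0,0],0,0.25],[[0,0,0],0,0.3],[[0,0,0],0,0.4],[[0,0,0],0,0.6],[[0,0,0],0,0.6]]'; python3 -m handwheel '[[[0,0,0],0,1],[[0,0,0],0,1],[[0,0,0],0,1]]' 20
```

```text
clock: 29.58
tcp_pos: [0.6074, 0.0515, 0.021]
ee_rot: [180.0, 0.0, 89.9]
wrist_force: [-0.6, 0.5, 0.1]
finger_gap: 0.0374
clock: 30.0
tcp_pos: [0.6066, 0.0513, 0.0208]
ee_rot: [-179.9, 0.0, 89.9]
wrist_force: [-3.9, -0.4, 4.6]
finger_gap: 0.033
clock: 30.25
tcp_pos: [0.6066, 0.0513, 0.0208]
ee_rot: [-179.9, 0.0, 89.9]
wrist_force: [-3.6, -0.8, 5.4]
finger_gap: 0.0329
```

```bash
python3 -m handwheel '[[[0,0,-2],0,1],[[0,0,-4],0,1],[[0,0,-8],0,1],[[0,0,-15],0,1],[[0,0,-20],0,1],[[0,0,-20],0,1],[[0,0,-15],0,1],[[0,0,0],0,1],[[0,0,0],0,1],[[0,0,0],0,1]]'; python3 - <<'E'
from h import *
b,_=snap("scene","6"); cv2.imwrite("pics/m6.png",cv2.resize(b[170:320,270:450],(720,600))[:,:,::-1])
E
```

```text
clock: 31.08
tcp_pos: [0.6069, 0.0511, 0.104]
ee_rot: [-180.0, 0.0, 89.9]
wrist_force: [-0.4, -0.2, -2.1]
finger_gap: 0.0327
```

View pics/m6.png

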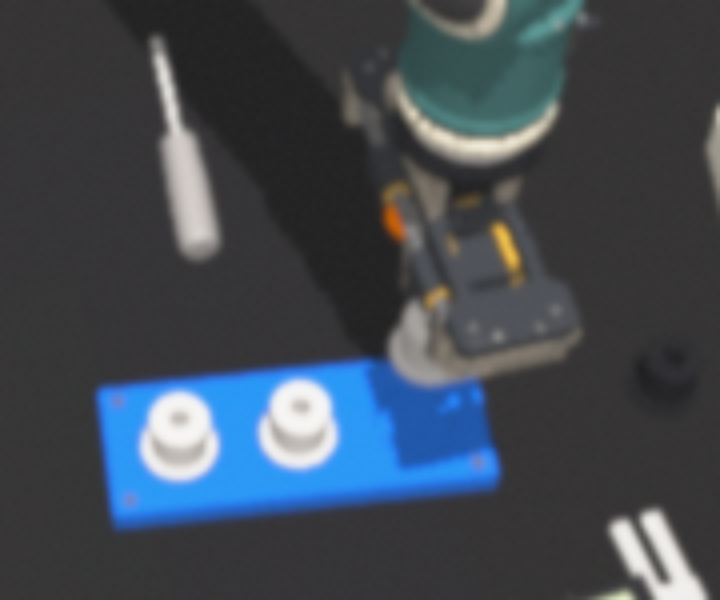

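The housing is held upright, and nests 2 and 3 are still seated. Carrying it to the tray.

```bash
python3 -m handwheel '[[[-15,-5,0],0,1],[[-33,-11.5,0],0,1],[[-33,-11.5,0],0,1],[[-33,-11.5,0],0,1],[[-33,-11.5,0],0,1],[[-33,-11.5,0],0,1],[[-33,-11.5,0],0,1],[[-33,-11.5,0],0,1],[[-33,-11.5,0],0,1],[[-33,-11.5,0],0,1]]'; python3 -m handwheel '[[[-20,-7,0],0,1],[[-10,-3,0],0,1],[[0,0,0],0,1],[[0,0,0],0,1],[[0,0,0],0,1]]'
```

```text
clock: 31.97
tcp_pos: [0.4966, -0.2616, 0.1036]
ee_rot: [-179.9, -0.1, 89.9]
wrist_force: [-0.0, 0.3, -2.1]
finger_gap: 0.0326
clock: 32.38
tcp_pos: [0.4889, -0.2878, 0.1044]
ee_rot: [180.0, -0.1, 90.1]
wrist_force: [-0.4, 0.6, -0.6]
finger_gap: 0.0327
```

```bash
python3 -m handwheel '[[[-4,-1,10],0,1],[[0,0,15],0,1],[[0,0,15],0,1],[[0,0,15],0,1],[[0,0,12],0,1],[[0,0,8],0,1],[[0,0,5],0,1],[[0,0,0],0,1],[[0,0,0],0,1]]'; python3 -m handwheel '[[[0,0,2],0,1],[[0,0,2],0,1],[[0,0,2],0,1]]'
```

```text
clock: 33.13
tcp_pos: [0.4873, -0.2941, 0.0248]
ee_rot: [180.0, 0.0, 89.9]
wrist_force: [0.3, 0.3, -0.5]
finger_gap: 0.033
clock: 33.38
tcp_pos: [0.4873, -0.2947, 0.0191]
ee_rot: [180.0, 0.0, 89.9]
wrist_force: [-0.7, 0.7, -1.7]
finger_gap: 0.0328
```

```bash
python3 -m handwheel '[[[0,0,1],0,1],[[0,0,1],0,1],[[0,0,1],0,1]]'; python3 -m handwheel '[[[0,0,1],0,1],[[0,0,0.5],0,1]]'; python3 -m handwheel '[[[0,0,0.5],0,1],[[0,0,0.5],0,1]]'; python3 -m handwheel '[[[0,0,0.5],0,1],[[0,0,0],0,1]]'
```

```text
clock: 33.63
tcp_pos: [0.487, -0.2944, 0.0157]
ee_rot: [180.0, 0.0, 89.9]
wrist_force: [-0.6, -0.7, -1.5]
finger_gap: 0.0326
clock: 33.8
tcp_pos: [0.4869, -0.2943, 0.0141]
ee_rot: [-180.0, 0.0, 89.9]
wrist_force: [0.9, -0.1, -2.1]
finger_gap: 0.0329
clock: 33.97
tcp_pos: [0.4871, -0.2944, 0.0137]
ee_rot: [-180.0, 0.0, 89.9]
wrist_force: [-2.7, 1.5, 8.1]
finger_gap: 0.0329
clock: 34.13
tcp_pos: [0.4871, -0.2944, 0.0137]
ee_rot: [-180.0, 0.0, 89.9]
wrist_force: [-2.6, 0.3, 7.9]
finger_gap: 0.0326
```

```bash
python3 -m handwheel '[[[0,0,-0.5],0,1],[[0,0,0],0,0.2],[[0,0,0],0,0.1],[[0,0,0],0,0],[[0,0,0],0,-0.1],[[0,0,0],0,-0.1],[[0,0,0],0,-0.1],[[0,0,0],0,-0.1]]'; python3 -m handwheel '[[[0,0,-8],0,-0.1],[[0,0,-15],0,-0.1],[[0,0,-25],0,-0.1],[[0,0,-30],0,-0.1],[[0,0,-35],0,-0.1],[[0,0,-35],0,-0.1],[[0,-5,-30],0,-0.1],[[0,0,0],0,-0.1]]'; python3 -m handwheel '[[[-30,0,0],0,-0.1],[[-30,0,0],0,-0.1],[[-30,0,0],0,-0.1],[[-30,0,0],0,-0.1],[[-30,0,0],0,-0.1],[[-30,0,0],0,-0.1],[[0,0,0],0,-0.1],[[0,0,0],0,-0.1],[[0,0,0],0,-0.1]]'; python3 - <<'E'
from h import *
np.set_printoptions(precision=4,suppress=True)
a,d=snap("top","7");b,e=snap("scene","7")
for n in("top","scene"):
    p,d=load(n,7);W=cloud(n,d)
    for nm,X,lo,hi in(("n2",(.597,-.0175,.045),.039,.052),("n3",(.5868,-.0873,.045),.039,.052),("rej",(.487,-.2935,.038),.032,.045),("gauge",(.4915,.3267,.104),.1005,.115)):
        u,v=proj(n,np.array(X)).astype(int); q=W[v-14:v+15,u-14:u+15].reshape(-1,3); t=q[(q[:,2]>lo)&(q[:,2]<hi)]
        if len(t): print(n,nm,len(t),np.median(t,0),(t.max(0)+t.min(0))/2,t[:,2].std())
cv2.imwrite("pics/m7.png",np.vstack([cv2.resize(a[100:300,80:480],(600,300)),cv2.resize(b[170:370,150:550],(600,300))])[:,:,::-1])
E
```

```text
clock: 34.8
tcp_pos: [0.487, -0.2943, 0.0131]
ee_rot: [-180.0, -0.0, 89.9]
wrist_force: [-0.2, -0.3, 0.4]
finger_gap: 0.0507
clock: 35.47
tcp_pos: [0.485, -0.2958, 0.1982]
ee_rot: [179.5, 0.4, 89.9]
wrist_force: [-0.3, -0.4, -0.7]
finger_gap: 0.0508
clock: 36.22
tcp_pos: [0.4818, -0.4731, 0.1909]
ee_rot: [-180.0, -0.1, 89.9]
wrist_force: [-0.4, 1.5, -0.1]
finger_gap: 0.0506
top n2 169 [ 0.5957 -0.0166  0.0451] [ 0.5965 -0.0176  0.0453] 0.0018852642899276101
top n3 170 [ 0.5858 -0.0867  0.045 ] [ 0.5864 -0.0858  0.0447] 0.002166111065196466
top rej 171 [ 0.4881 -0.2937  0.0377] [ 0.4891 -0.2933  0.0383] 0.002044756839481141
top gauge 89 [0.4913 0.3274 0.1034] [0.4912 0.3274 0.1048] 0.0016673283569726425
scene n2 144 [ 0.5991 -0.0184  0.0453] [ 0.5982 -0.0173  0.0452] 0.002459957567684513
scene n3 149 [ 0.5895 -0.0866  0.0446] [ 0.5877 -0.0866  0.0451] 0.002470453223476902
scene rej 152 [ 0.49   -0.2935  0.0376] [ 0.4889 -0.2933  0.0384] 0.002707458223926565
scene gauge 49 [0.495  0.3281 0.1045] [0.4931 0.3281 0.1054] 0.0025548079563364277
```

View pics/m7.png

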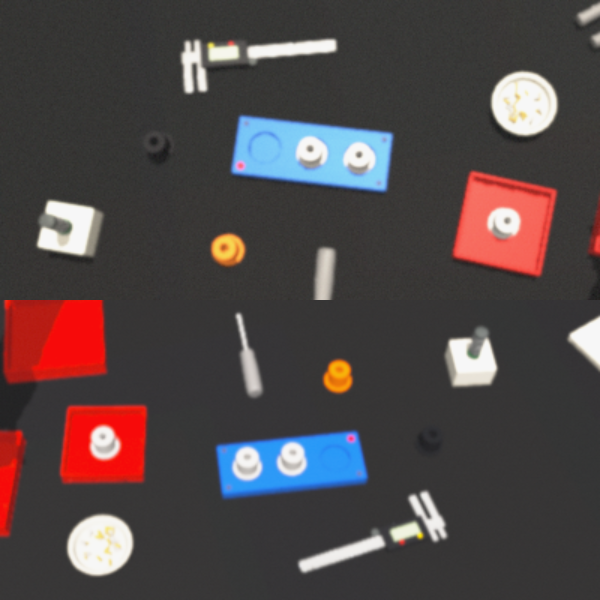

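Both views show the expected end state:
- **Reject:** upright at the centre of the small tray, with its top at z = 0.038.
- **Good housings:** nests 2 and 3 are seated, with tops at 0.045.
- **Gauge:** home in the stand, with its top at about 0.104.
- **Bystanders:** they look unmoved.

```bash
python3 -m handwheel '[[[0,0,0],0,-0.1],[[0,0,0],0,-0.1]]'; python3 - <<'E'
from station import manip
manip.job_done()
E
```

```text
clock: 36.48
tcp_pos: [0.4821, -0.4733, 0.1916]
ee_rot: [180.0, 0.0, 90.0]
wrist_force: [-0.1, 0.4, -0.7]
finger_gap: 0.0507
the job is handed in; nothing more can be done
```

The housing in nest 1 (red-dot end) stopped the gauge short and is now in the small red tray. The ones in nests 2 and 3 passed. The job was handed in at about 36.5 s of the 72 s allowed.

- **Trials:** in nest 1 the pin stopped about 12 mm down at a steady 5–6 N, after a brief 8 N at contact. In nests 2 and 3 it went in fully until the collar sat, at 4–7 N.
- **Gauge:** the last pictures show it home in its stand. Its top is at about 0.104 m, the height that matches a seated collar.
- **Reject:** upright at the middle of the tray, with its top at 0.038 m. It was lowered until it touched the floor, then released.
- **Good housings:** both still seated, tops at 0.045 m. Their positions match the first pictures to about 2 mm, which is measurement noise.
- **Bystanders:** they looked unmoved in the last pictures, but I did not measure them.
- **Disagreements:** the two cameras differ by 2–3 mm in x at the stand and by about 1–4 mm at the housings. One check straight after I released the gauge failed because the arm blocked the top camera, and I repeated it from clear at the end.

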